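Clip the pulley block onto the sloping tool rack

ROBOT

A 7-joint arm with a two-finger parallel gripper is mounted at the origin on the work surface. World frame = base frame: x ahead of the robot, y to its left, z up, the work surface at z = 0. Lengths are in m, angles in rad, forces in N, time in s.
With the tool pointing down it reaches from about 0.35 to 0.9 m from the base axis. Payload 19.9 kg.
Tool frame: the origin (TCP) lies on the centre line of the jaws, within the pads' length; the fingertips stand 17 mm ahead of it and the grasp point (between the pads) lies 2 mm behind it; z points along the fingers, x is the direction in which the jaws open and shut, and the axes are right-handed (so a half turn about z gives the same grasp; the last joint's range is limited). The gripper opens to 94 mm and grips with 3 to 60 N. Pads are 16 mm wide; open, the fingers measure 119 mm over their backs; the gripper's body (75 mm by 177 mm) begins 78 mm behind the grasp point.
Start: joints at [1.232, 0.417, -0.01, 1.614, 0.005, 1.111, -0.053], TCP at [0.183, -0.598, 0.222] pointing down, gripper open.
Joint ranges: [-2.81, 2.81], [-0.39, 2.02], [-1.27, 1.25], [0.06, 2.57], [-1.19, 4.33], [0.19, 2], [-2.82, 2.82]. Speed limits (rad/s): [1.89, 1.89, 2.39, 2.39, 3.01, 3.01, 3.01].

INTERFACE

Orientations are given as a 3x3 rotation matrix whose columns are the frame's x, y, z axes.
In Python, from workcell import bot gives the robot as it stands.
- The arm moves only by the shell command python3 -m crank 'ROWS' [OPENING] [FORCE]. ROWS is JSON, a list of rows, each a list of 4 numbers: the shift along the tool's x, y, z in m, then the turn about the tool's z in degrees. A call has 1 to 20 rows; each row is the pose to reach, as a shift and turn from the pose commanded when the call began, along the tool's axes at that moment; what a row does not reach only later rows make up. A row lasts 1/12 s, in which the tool goes at most 41.7 mm and 7.16 degrees, less where a joint would pass 70% of its speed; a pose out of reach is approached as far as the arm can. A call with a gripper value outside its range is refused whole. OPENING is the finger opening in m, from 0 to 0.094, set as the call begins (- or left out, the last holds). The fingers move at their own pace and stop on an object; FORCE is the grip in N (left out, the last holds). Time passes only in rows, so rows that repeat a pose let the fingers close. It gives the time, the measured TCP pose, the force and the opening at its end, in the units of the state.
- bot.state(): the state, without advancing time (a new reading comes with each control period).
- bot.camera(name): name is "side" or "top"; returns a dict with "pixels" (480x640x3 uint8, red, green, blue), "fx", "fy", "cx", "cy" (pixels), "rvec" (rotation vector, rad) and "tvec" (3), from world to camera coordinates, as OpenCV has them. Camera axes: x right, y down, z forward; pixel columns grow to the right and rows downward; lengths in m; the calibration is good to about 2 mm. A picture is of the moment at which its call begins. There is no depth.
- bot.hand_in(): hands the job in, once; it reports no verdict.
The state is a dict: "time_s": time; "q": joint angles; "joint_velocities": joint speeds; "effort": joint torques, N m; "position": TCP position; "tcp_rot": TCP orientation; "ft_force": force on the tool from outside, world axes, zero at the start; "torque": the same for the moment, N m; "opening": opening from 0.0 (shut) to 1.0 (fully open).
Only numpy, scipy, OpenCV 4.12 (cv2) and the standard library are available. Lean on these libraries where they do the work, as an engineer would, in place of code of your own. Each camera call takes 0.05 s, during which the arm holds its last target. There are 200 camera calls.

TASK

Pick up the pulley block and clip its ring into the sprung snap hook on the sloping rack: push the gate in with the ring, let it snap shut behind the ring, and draw the block down the slope until the ring sits in the bend of the hook. Lay the block flat against the board, hanging roughly straight down the slope, while you still hold it (do not drop it), then let go and leave it there. Leave the spanner, can, mug and hammer where they are.

Things in the scene. Friction and masses are not known exactly. Their poses are not given: they have to be found in the camera images.
- pulley: Dark steel pulley block, 158 mm long, 0.26 to 0.5 kg, lying flat. Its body, two cheek plates with a black wheel between, is 84 mm long (x), 50 wide (y, grip here), 30 thick (z); a short neck joins it to a bright steel ring at the +x end, in the block's plane. Origin: centre of the body's underside; x points to the ring, z out of the upper cheek, where a 5 mm axle nut stands.
- ring (a point): Centre of the pulley block's ring, 80 mm along the block's x from its origin, 15 mm above its underside. Round bar 8 mm thick, 56 mm inside and 72 mm outside diameter. Axes as the pulley's.
- hook: Steel snap hook with a brass gate, fixed on a sloping plywood board. Origin: foot of its bent bar, on the board's surface; x points up the slope, y across, z straight out of the board (25 degrees from vertical, towards the robot's side). The 10 mm bar rises to z = 44 mm, then bends up the slope to the nose. With the ring seated in the bend, its centre is at x about -23, z 15 mm.
- nose (a point): End of the hook's nose, at (27, 0, 50) mm in the hook's frame; the nose spans z = 45 to 55 mm. A ring held parallel to the board goes in with the nose in its hole and its uphill edge pressing the gate towards the board between nose and post; ring centre then at x = 0 to 20 mm in the hook's frame. Once near the board it is drawn down the slope, under the nose. Axes as the hook's.
- post (a point): Top of the 12 mm thick post that carries the gate's hinge, at (78, 0, 47) mm in the hook's frame. Axes as the hook's.
- board (a point): Point on the surface of the sloping plywood board straight down the slope from the hook, at (-103, 0, 0) mm in the hook's frame: under the middle of the block's body when it is in place. Axes as the hook's. The flat board reaches 75 mm further down to a 15 mm high lip, and 110 mm to either side. A 3 mm mounting plate under the hook spans x = -16 to 92 mm of the hook's frame, 34 mm wide.
- gate (a joint): Brass gate, 8 mm thick, 53 mm long, hinged on the post at x = 75, z = 41 mm of the hook's frame, its end under the nose. 0 is shut; grows to 1.0 rad as it is pressed towards the board. A spring returns it: about 1 to 3 N at the ring.
- spanner: Steel spanner 150 mm long lying on the bench, to be left alone. Origin: middle, underside; x along it.
- can: Aluminium can, 64 mm across, 110 mm high, standing on the bench, to be left alone. Origin: centre of its underside.
- mug: White mug, 80 mm across, 90 mm high, to be left alone. Origin: centre of its underside.
- hammer: Hammer 260 mm long lying on the bench, to be left alone. Origin: middle, underside.

How it is judged:
By the outcome, as a careful person would: the job done as asked, in the order asked, and still so for the second after the job is handed in, with the robot touching nothing.
It also fails if it takes over 38 s, if anything falls off the work surface, if the arm or the gripper's body presses on something with over 40 N, if the wrist force passes 120 N, or if a joint passes its speed limit or range.

## Working session

There is one attempt and no reset: what is moved stays moved. The work goes in short steps, Python scripts to look and compute and a shell command to move; the robot and the scene stay as the last step left them, time stands still between calls to the robot, and variables do not carry over. Pictures are saved under pics/ and viewed, about 8 in all and at most 12, crops included, and the job is handed in when it is done.

```bash
ls; mkdir -p pics
python3 - <<'E'
from workcell import bot
import cv2,numpy as np
s=bot.state();print(s)
for n in("side","top"):
    c=bot.camera(n);cv2.imwrite(f"pics/{n}0.png",c["pixels"][...,::-1])
    R=cv2.Rodrigues(np.array(c["rvec"]))[0];print(n,c["fx"],c["fy"],c["cx"],c["cy"],-R.T@np.array(c["tvec"]).ravel(),R.round(3).tolist())
E
```

```text
pics
{'time_s': 0.0, 'q': array([ 1.23250376,  0.41798446, -0.01030976,  1.61416164,  0.0046663 ,
        1.11067059, -0.0530126 ]), 'joint_velocities': array([-0.00041313, -0.00063561, -0.00018413, -0.00070151, -0.0002325 ,
       -0.00019686, -0.00050331]), 'effort': array([-1.87540431e-04, -8.51254964e+01,  6.38504382e-01, -4.25997233e+01,
       -4.88280051e-02,  1.87176804e-02,  2.06107015e-04]), 'position': array([ 0.18268586, -0.59734393,  0.22182394]), 'tcp_rot': array([[ 2.92441636e-01, -9.56283287e-01, -4.05248475e-04],
       [-9.56282622e-01, -2.92441912e-01,  1.12948746e-03],
       [-1.19862162e-03,  5.72229134e-05, -9.99999280e-01]]), 'ft_force': array([ 0.04783032, -0.15125393, -0.64060814]), 'torque': array([-0.0573878 , -0.02182347,  0.03604362]), 'opening': 1.0017184236371246}
side 437.8061671371655 437.8061671371655 320.4481853873453 241.83947227123844 [0.33525405 0.78210163 0.92594086] [[-0.947, -0.322, -0.01], [-0.221, 0.669, -0.709], [0.235, -0.669, -0.705]]
top 572.1938979445019 572.1938979445019 310.9306027536155 243.55186563238667 [0.35506729 0.05267199 1.4135178 ] [[-0.086, -0.996, 0.002], [-0.973, 0.083, -0.214], [0.213, -0.02, -0.977]]
```

View pics/side0.png

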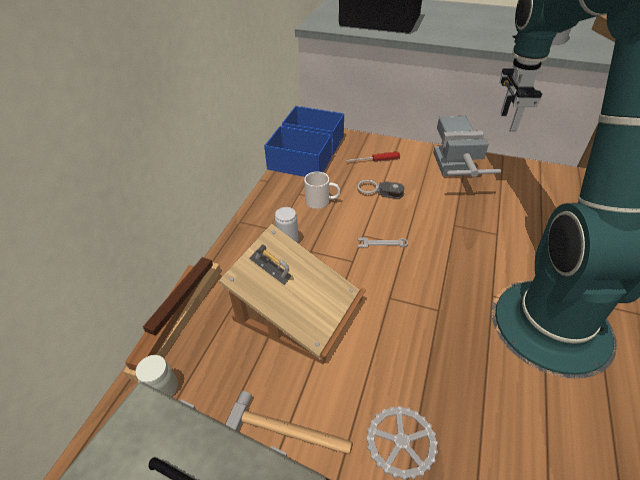

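View pics/top0.png

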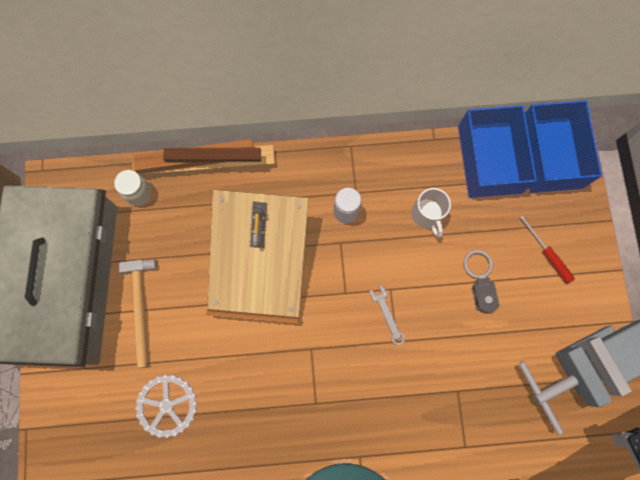

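Both views show the block (top: ring ≈(478,264), body ≈(486,295)) to the right of the sloping board. The hook is at ≈(258,225) top and (270,265) side. Uphill points away from the robot, roughly as the block's ring does. Next I'll zoom in to measure.

```bash
cat > h.py <<'E'
from workcell import bot
import cv2,numpy as np
def cam(n):
    c=bot.camera(n);c["R"]=cv2.Rodrigues(np.array(c["rvec"]))[0];c["t"]=np.array(c["tvec"]).ravel();c["o"]=-c["R"].T@c["t"];c["bgr"]=np.ascontiguousarray(c["pixels"][...,::-1]);return c
def ray(c,uv):
    d=c["R"].T@np.array([(uv[0]-c["cx"])/c["fx"],(uv[1]-c["cy"])/c["fy"],1]);return c["o"],d/np.linalg.norm(d)
def onz(c,uv,z):
    o,d=ray(c,uv);return o+d*(z-o[2])/d[2]
def tri(c1,u1,c2,u2):
    A=[];b=[]
    for c,u in((c1,u1),(c2,u2)):
        o,d=ray(c,u);P=np.eye(3)-np.outer(d,d);A.append(P);b.append(P@o)
    x=np.linalg.lstsq(np.vstack(A),np.hstack(b),rcond=None)[0]
    return x
def proj(c,p):
    q=c["R"]@np.array(p)+c["t"];return np.array([c["fx"]*q[0]/q[2]+c["cx"],c["fy"]*q[1]/q[2]+c["cy"]])
def crop(c,x,y,w,h,k):  # labelled ticks each 10 px
    im=cv2.resize(c["bgr"][y:y+h,x:x+w],None,fx=k,fy=k,interpolation=cv2.INTER_CUBIC)
    for i in range(0,w,10):cv2.line(im,(i*k,0),(i*k,6),(0,0,255),1);cv2.putText(im,str(x+i),(i*k,16),0,.3,(0,0,255),1)
    for j in range(0,h,10):cv2.line(im,(0,j*k),(6,j*k),(0,0,255),1);cv2.putText(im,str(y+j),(8,j*k+4),0,.3,(0,0,255),1)
    return im
E
python3 - <<'E'
from h import *
t=cam("top");s=cam("side")
a=np.hstack([crop(t,455,240,66,50*3//2,6),crop(s,350,160,66,75,6)])
cv2.imwrite("pics/pul.png",a)
b=np.hstack([crop(t,225,190,66,75,6),crop(s,235,235,66,75,6)])
cv2.imwrite("pics/hook.png",b)
# body mask & ring
for n,c,(x,y,w,h) in(("top",t,(455,240,60,80)),("side",s,(350,165,60,40))):
    g=c["bgr"][y:y+h,x:x+w].astype(int);hsv=cv2.cvtColor(c["bgr"][y:y+h,x:x+w],cv2.COLOR_BGR2HSV)
    for nm,m in(("dark",(hsv[...,2]<95)&(hsv[...,1]<110)),("ring",(hsv[...,1]<70)&(hsv[...,2]>110))):
        cs=cv2.findContours(m.astype(np.uint8),cv2.RETR_EXTERNAL,cv2.CHAIN_APPROX_NONE)[0];k=max(cs,key=cv2.contourArea)
        print(n,nm,cv2.contourArea(k),cv2.minAreaRect(k+np.array([x,y])))
E
```

```text
top dark 49.5 ((477.4278259277344, 299.974609375), (29.966625213623047, 6.851574897766113), 64.35899353027344)
top ring 600.5 ((477.84613037109375, 263.73077392578125), (28.844409942626953, 26.9029598236084), 33.690067291259766)
side dark 261.5 ((390.8641662597656, 190.1329345703125), (25.165464401245117, 14.901605606079102), 8.746162414550781)
side ring 209.5 ((367.5, 186.5), (13.0, 21.0), 90.0)
```

View pics/pul.png

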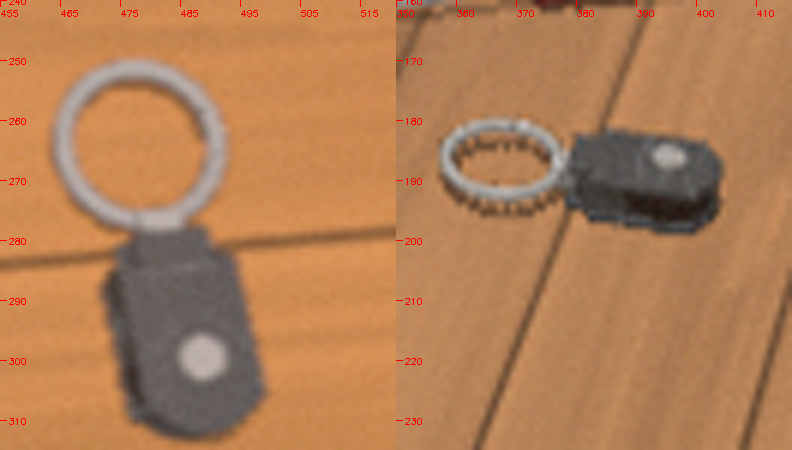

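View pics/hook.png

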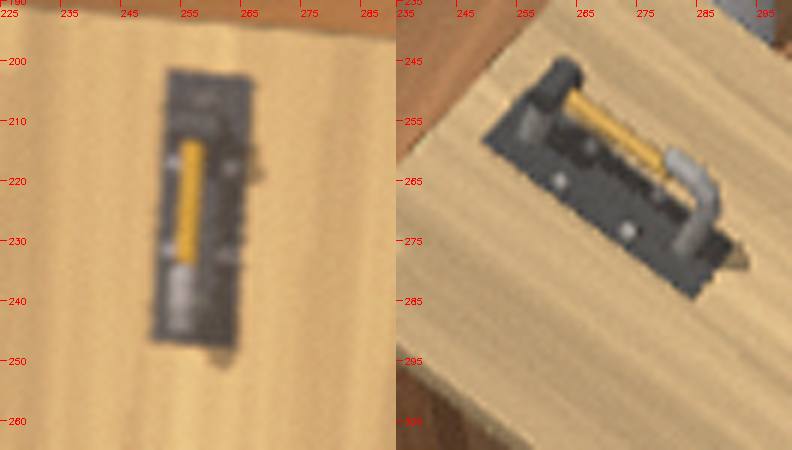

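Ring centre: top (477.8,263.8), side (367.7,186.5). The hook's plate +y corners are at top (252.5,201.5)/(249.5,247) and side (249.7,258)/(284.5,284.5). The nose end is about top (254.5,234).

Run:
```python
from h import *
t=cam("top");s=cam("side");p=lambda n,x:print(n,(np.array(x)*1000).round(1))
T=lambda a,b:tri(t,a,s,b)
r=T((477.8,263.8),(367.7,186.5));p("ring tri",r);p("ring top z15",onz(t,(477.8,263.8),.015));p("ring side z15",onz(s,(367.7,186.5),.015))
nut=T((487.5,299.5),(394,186));p("nut tri",nut);p("nut z33",onz(t,(487.5,299.5),.033))
for uv in((492,283),(475.5,285),(473,286),(485,313),(498,304)):p("top z30 %s"%(uv,),onz(t,uv,.03))
A=T((252.5,201.5),(249.7,258));B=T((249.5,247),(284.5,284.5));p("plate up",A);p("plate dn",B);p("len",np.linalg.norm(A-B))
# board corners
tc=[(213,191),(308,198),(299,321),(208,311)];sc=[(221,281),(272,226),(360,290),(322,358)]
C=[T(a,b) for a,b in zip(tc,sc)]
for c in C:p("corner",c)
up=(C[0]+C[1]-C[2]-C[3]);up/=np.linalg.norm(up);p("up",up)
for d in(A-B,C[0]-C[3],C[1]-C[2]):print("yaw,slope",np.degrees(np.arctan2(d[1],d[0])),np.degrees(np.arcsin(d[2]/np.linalg.norm(d))))
for nm,a,b in(("nose",(254.5,234),(281.5,261)),("foot",(253.5,245),(284,276.5)),("post",(256.5,210),(263,247)),("gate post end",(255.8,213.5),(264.5,251))):p(nm,T(a,b))
```

```text
ring tri [ 573.5 -384.8   14.4]
ring top z15 [ 573.7 -384.6   15. ]
ring side z15 [ 573. -384.   15.]
nut tri [ 483.9 -388.8   34.4]
nut z33 [ 481.9 -389.4   33. ]
top z30 (492, 283) [ 521.2 -407.4   30. ]
top z30 (475.5, 285) [ 519.8 -366.6   30. ]
top z30 (473, 286) [ 517.9 -360.1   30. ]
top z30 (485, 313) [ 450.4 -379.4   30. ]
top z30 (498, 304) [ 469.2 -414.    30. ]
plate up [740.1 151.8 150.1]
plate dn [644.3 169.5 106.1]
len 106.9
corner [771.6 240.4 152.1]
corner [738.1  23.8 144.5]
corner [473.7  69.6  32.5]
corner [511.  286.2  27.4]
up [ 900.2 -157.1  406.1]
yaw,slope -10.449650185948231 24.34642656457004
yaw,slope -9.967727956351935 25.24590949257218
yaw,slope -9.831085095946712 22.66430494171157
nose [657.5 150.6 166.9]
foot [646.6 159.  122.5]
post [706.7 140.9 188.9]
gate post end [702.  143.8 179.4]
```

Both views agree. Hook foot ≈(656.5,150,109.5) mm, yaw −10°. Block origin ≈(493.6,−388.9) mm, yaw ≈3°. Moving above the block, staying high to clear the vice.

```bash
python3 -m crank '[[-0.01,-0.03,-0.03,2],[-0.03,-0.09,-0.03,5],[-0.05,-0.16,-0.03,8],[-0.07,-0.23,-0.03,11],[-0.085,-0.29,-0.03,14],[-0.1,-0.33,-0.03,14],[-0.1084,-0.3582,-0.01,14],[-0.1084,-0.3582,0.03,14],[-0.1084,-0.3582,0.07,14],[-0.1084,-0.3582,0.1,14],[-0.1084,-0.3582,0.12,14],[-0.1084,-0.3582,0.12,14],[-0.1084,-0.3582,0.12,14],[-0.1084,-0.3582,0.12,14],[-0.1084,-0.3582,0.12,14],[-0.1084,-0.3582,0.12,14]]' 0.09 20
python3 - <<'E'
from h import *
t=cam("top");s=cam("side")
cv2.imwrite("pics/pre.png",np.hstack([crop(t,440,230,80,100,5),crop(s,340,120,80,100,5)]))
st=bot.state();print(st["position"],st["tcp_rot"].round(3).tolist())
E
```

```text
time_s: 1.63
position: [0.4938, -0.3908, 0.1049]
tcp_rot: [[0.051, -0.999, 0.002], [-0.999, -0.051, -0.002], [0.002, -0.002, -1.0]]
ft_force: [-0.2, -0.3, -0.2]
opening: 0.959
[ 0.49373148 -0.39033043  0.10424133] [[0.051, -0.999, 0.002], [-0.999, -0.051, -0.002], [0.002, -0.002, -1.0]]
```

View pics/pre.png

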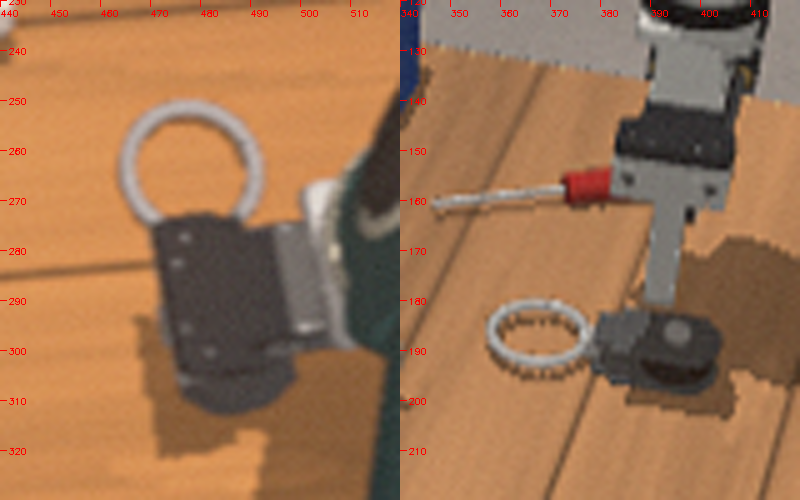

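The gripper sits over the block body, with the fingers straddling its width and the ring ahead. Descend and grip.

```bash
python3 -m crank '[[0,0,0.03,0],[0,0,0.06,0],[0,0,0.075,0],[0,0,0.081,0],[0,0,0.081,0],[0,0,0.081,0],[0,0,0.081,0],[0,0,0.081,0],[0,0,0.081,0]]' && python3 -m crank '[[0,0,0,0],[0,0,0,0],[0,0,0,0],[0,0,0,0],[0,0,0,0],[0,0,0,0],[0,0,0,0],[0,0,0,0],[0,0,0,0],[0,0,0,0],[0,0,0,0],[0,0,0,0]]' 0 25
```

```text
time_s: 2.48
position: [0.4941, -0.3896, 0.0225]
tcp_rot: [[0.052, -0.999, 0.001], [-0.999, -0.052, -0.001], [0.001, -0.001, -1.0]]
ft_force: [0.2, -0.9, 0.5]
opening: 0.956
time_s: 3.48
position: [0.4935, -0.3893, 0.0214]
tcp_rot: [[0.052, -0.999, -0.0], [-0.999, -0.052, -0.0], [0.0, 0.0, -1.0]]
ft_force: [0.2, -2.0, -0.8]
opening: 0.528
```

Gripped at 49.6 mm. Lift, carry to the bare part of the board right of the hook (hook y=−66), turned to yaw −10°. There I'll press the block to the 25° tilt.

```bash
python3 -m crank '[[0,0,-0.015,0],[0,0,-0.04,0],[0,0,-0.075,0],[0,0,-0.11,0],[0,0,-0.145,0],[-0.02,-0.005,-0.18,0],[-0.05,-0.01,-0.21,2],[-0.085,-0.015,-0.22,4],[-0.12,-0.02,-0.22,6],[-0.155,-0.025,-0.22,8],[-0.19,-0.03,-0.22,10],[-0.225,-0.035,-0.22,12],[-0.26,-0.04,-0.22,13],[-0.295,-0.045,-0.22,13],[-0.33,-0.05,-0.22,13],[-0.365,-0.055,-0.22,13],[-0.4,-0.06,-0.22,13],[-0.43,-0.065,-0.22,13],[-0.46,-0.068,-0.22,13],[-0.48,-0.0693,-0.22,13]]' && python3 -m crank '[[-0.011,-0.0024,0,0],[-0.011,-0.0024,0.02,0],[-0.011,-0.0024,0.04,0],[-0.011,-0.0024,0.055,0],[-0.011,-0.0024,0.06,0],[-0.011,-0.0024,0.06,0],[-0.011,-0.0024,0.06,0]]'
python3 - <<'E'
from h import *
t=cam("top");s=cam("side")
cv2.imwrite("pics/stage.png",np.hstack([crop(t,225,170,100,150,4),crop(s,220,180,100,150,4)]))
E
```

```text
time_s: 5.15
position: [0.537, 0.0971, 0.2412]
tcp_rot: [[-0.171, -0.985, -0.001], [-0.985, 0.171, 0.001], [-0.001, 0.001, -1.0]]
ft_force: [-1.0, 0.5, -3.5]
opening: 0.534
time_s: 5.73
position: [0.5422, 0.1039, 0.1819]
tcp_rot: [[-0.174, -0.985, 0.0], [-0.985, 0.174, 0.0], [-0.0, 0.0, -1.0]]
ft_force: [0.5, 0.5, -3.5]
opening: 0.531
```

View pics/stage.png

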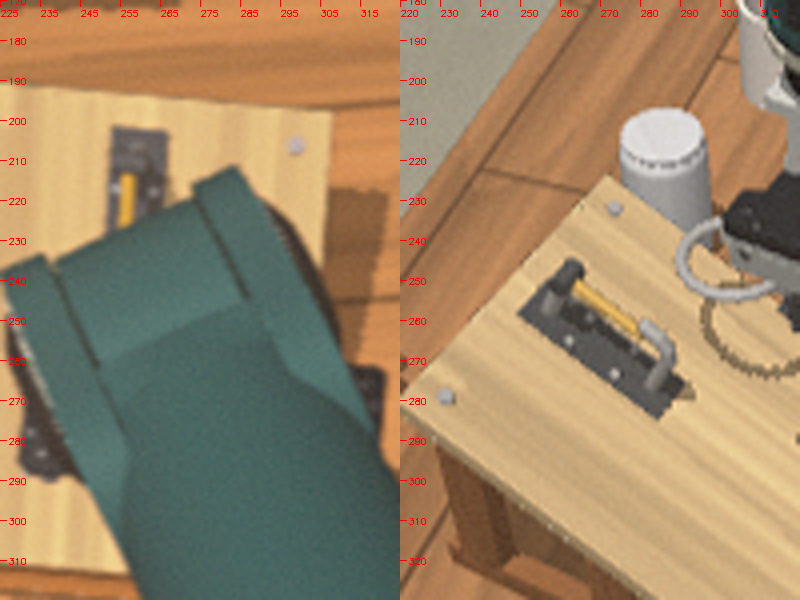

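The block is held level over the bare right part of the board, with the ring clear of the hook. Press down slowly so the board tilts it.

```bash
python3 -m crank '[[0,0.003,0.02,0],[0,0.005,0.035,0],[0,0.005,0.045,0],[0,0.005,0.052,0],[0,0.005,0.058,0],[0,0.005,0.064,0],[0,0.005,0.07,0],[0,0.005,0.075,0],[0,0.005,0.08,0],[0,0.005,0.084,0],[0,0.005,0.088,0],[0,0.005,0.088,0],[0,0.005,0.088,0]]' 0 15 && python3 -m crank '[[0,0,0.003,0],[0,0,0.006,0],[0,0,0.009,0],[0,0,0.009,0],[0,0,0.009,0]]'
```

```text
time_s: 6.92
position: [0.5368, 0.105, 0.0933]
tcp_rot: [[-0.174, -0.985, -0.001], [-0.985, 0.174, -0.0], [0.0, 0.001, -1.0]]
ft_force: [-0.7, 0.4, -3.7]
opening: 0.534
time_s: 7.33
position: [0.5368, 0.105, 0.0842]
tcp_rot: [[-0.174, -0.985, -0.001], [-0.985, 0.174, -0.0], [0.0, 0.001, -1.0]]
ft_force: [-0.2, 0.6, -2.9]
opening: 0.532
```

```bash
python3 -m crank '[[0,0,0.002,0],[0,0,0.003,0],[0,0,0.003,0],[0,0,0.003,0]]'
python3 - <<'E'
from h import *
s=cam("side")
cv2.imwrite("pics/press.png",crop(s,240,200,100,100,6))
E
```

```text
time_s: 7.67
position: [0.5372, 0.105, 0.0818]
tcp_rot: [[-0.174, -0.985, 0.0], [-0.985, 0.174, -0.0], [0.0, -0.0, -1.0]]
ft_force: [-3.3, -0.3, 6.9]
opening: 0.531
```

View pics/press.png

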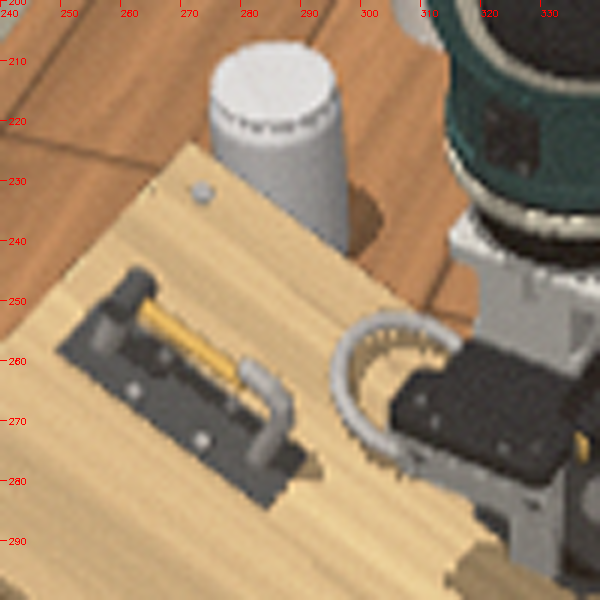

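The ring is now parallel to the board (side: ring spans ≈x 294–315, y 252–278, just above its shadow), and contact force is ~10 N at the expected height. Grip harder and back off along the board normal.

```bash
python3 -m crank '[[0,0,0,0],[0,0,0,0],[0,0,-0.001,0],[0,0,-0.002,0],[0,0.005,-0.011,0],[0,0.013,-0.028,0],[0,0.023,-0.05,0],[0,0.0317,-0.068,0],[0,0.0317,-0.072,0],[0,0.0317,-0.072,0],[0,0.0317,-0.072,0],[0,0.0317,-0.072,0]]' 0 60
cat > hk.py <<'E'
from h import *
O=np.array([.6565,.150,.1095]);a,b=np.radians(25),np.radians(-10)
X=np.array([np.cos(a)*np.cos(b),np.cos(a)*np.sin(b),np.sin(a)]);Y=np.array([-np.sin(b),np.cos(b),0]);H=np.c_[X,Y,np.cross(X,Y)]
def hook():
    s=bot.state();h=H.T@(s["position"]-O);print("t",round(s["time_s"],2),"tcp hook mm",(h*1000).round(1),"F",s["ft_force"].round(1),"op",round(s["opening"]*94,1));return h
def draw(c,k,x,y,im,r,hc,col=(0,255,0)):
    for R in(.028,.036):
        for th in np.linspace(0,2*np.pi,60):
            u=(proj(c,O+H@(np.array(hc)+R*np.array([np.cos(th),np.sin(th),0])))-[x,y])*k;cv2.circle(im,tuple(int(v) for v in u),0,col,-1)
E
python3 - <<'E'
from hk import *
h=hook();s=cam("side");im=crop(s,240,170,100,100,6)
draw(s,6,240,170,im,0,h+[.080,0,-.0062])
cv2.imwrite("pics/lift.png",im)
E
```

```text
time_s: 8.72
position: [0.5056, 0.1102, 0.1525]
tcp_rot: [[-0.174, -0.985, -0.001], [-0.985, 0.174, -0.0], [0.0, 0.001, -1.0]]
ft_force: [-0.0, 0.2, -3.9]
opening: 0.524
t 8.72 tcp hook mm [-110.2  -65.4   98.8] F [-0.   0.2 -3.9] op 49.3
```

View pics/lift.png

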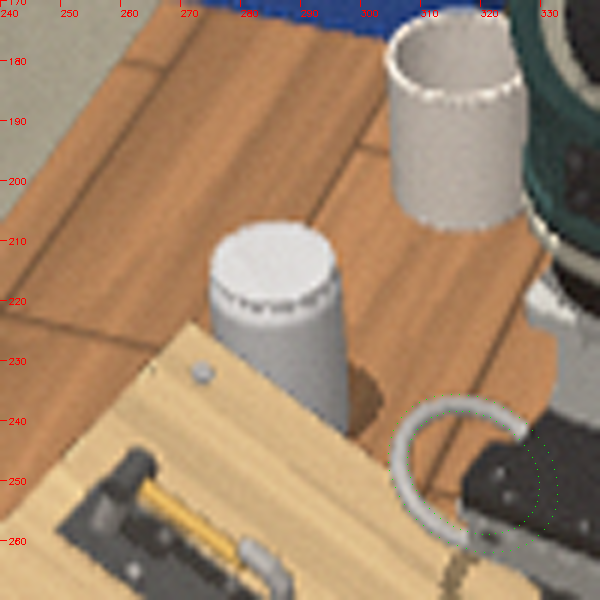

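Run:
```python
from hk import *
h=hook();s=cam("side")
th=np.linspace(0,2*np.pi,200)
for R in(.028,.036):
  P=np.array([proj(s,O+H@(h+[.080,0,-.0062]+R*np.array([np.cos(x),np.sin(x),0]))) for x in th]);print(R,P.min(0).round(1),P.max(0).round(1),P[P[:,1].argmin()].round(1))
hsv=cv2.cvtColor(s["bgr"],cv2.COLOR_BGR2HSV)
m=((hsv[...,1]<60)&(hsv[...,2]>110)).astype(np.uint8)[230:266,300:330]
print("\n".join("".join(".#"[v] for v in r) for r in m))
```

```text
t 8.77 tcp hook mm [-110.4  -65.3   98.8] F [-0.7 -0.8 -5.1] op 49.9
0.028 [308.  238.6] [330.  259.1] [316.5 238.6]
0.036 [304.8 235.7] [333.  262.1] [315.8 235.7]
..............................
..............................
..............................
..............................
..............................
..............................
.............#######..........
..........#############.......
.........################.....
........#####.......######....
.......####...........######..
.......###..............####..
......###................###..
......###.................#...
.....###......................
.....###......................
.....###......................
.....###......................
.....###......................
.....####.....................
......###.....................
......###.....................
......####....................
.......####.....#.............
.......#####....#.............
........#####...###...........
.........#####...####.........
..........#####...######......
...........######.##..####....
.............#######....#####.
..............#######...######
.................#############
..................############
......................########
........................######
...........................###
```

The ring's predicted outline matches the image within a pixel, so the block hasn't slipped. Move over the hook, with the ring centre at hook (10,0,~63).

```bash
python3 -m crank '[[-0.01,-0.006,-0.003,0],[-0.03,-0.017,-0.008,0],[-0.05,-0.028,-0.013,0],[-0.0605,-0.0345,-0.016,0],[-0.0653,-0.0363,-0.0169,0],[-0.0653,-0.0363,-0.0169,0],[-0.0653,-0.042,-0.005,0],[-0.0653,-0.047,0.006,0],[-0.0653,-0.049,0.0103,0],[-0.0653,-0.049,0.0103,0],[-0.0653,-0.049,0.0103,0],[-0.0653,-0.049,0.0103,0]]'
python3 - <<'E'
from hk import *
h=hook();s=cam("side");t=cam("top")
cv2.imwrite("pics/over.png",np.hstack([crop(s,230,210,80,100,5),crop(t,215,180,80,100,5)]))
print("nose px",proj(s,O+H@[.027,0,.05]),"ring px",proj(s,O+H@(h+[.08,0,-.0062])))
E
```

```text
time_s: 9.82
position: [0.5653, 0.1663, 0.1433]
tcp_rot: [[-0.174, -0.985, -0.0], [-0.985, 0.174, 0.0], [-0.0, 0.0, -1.0]]
ft_force: [-1.5, 0.4, -4.3]
opening: 0.529
t 9.82 tcp hook mm [-69.6   0.2  69.7] F [-1.5  0.4 -4.3] op 49.7
nose px [279.85842321 260.35189572] ring px [287.15872671 261.97724337]
```

View pics/over.png

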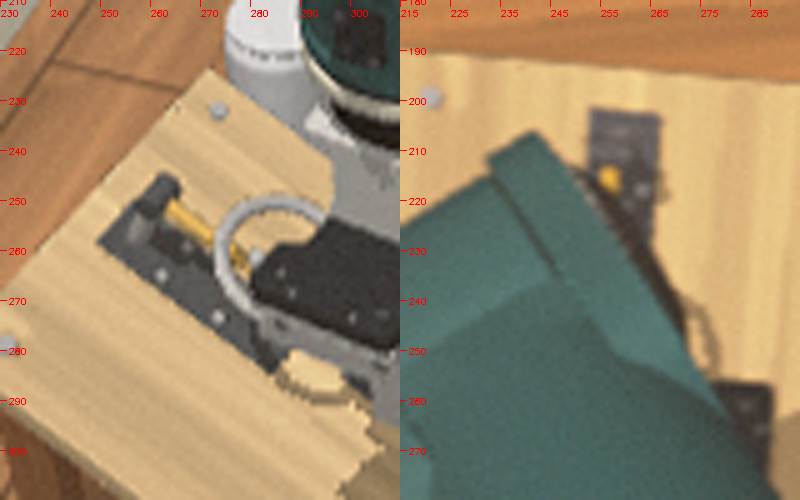

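The nose (≈(280,260)) shows inside the ring's hole, and the uphill edge crosses the gate. Push in along the board normal.

```bash
python3 -m crank '[[0,-0.002,0.0045,0],[0,-0.004,0.009,0],[0,-0.006,0.0135,0],[0,-0.008,0.018,0],[0,-0.01,0.022,0],[0,-0.01,0.022,0],[0,-0.01,0.022,0]]' && python3 -c "
from hk import *
hook()" && python3 -m crank '[[0,-0.002,0.004,0],[0,-0.004,0.0085,0],[0,-0.006,0.013,0],[0,-0.0084,0.0174,0],[0,-0.0084,0.0174,0],[0,-0.0084,0.0174,0]]'
python3 - <<'E'
from hk import *
h=hook();s=cam("side")
cv2.imwrite("pics/in.png",crop(s,235,220,80,80,7))
th=np.linspace(0,2*np.pi,200)
P=np.array([proj(s,O+H@(h+[.080,0,-.0062]+.036*np.array([np.cos(x),np.sin(x),0]))) for x in th]);print(P.min(0).round(1),P.max(0).round(1))
E
```

```text
time_s: 10.5
position: [0.5749, 0.1646, 0.1207]
tcp_rot: [[-0.174, -0.985, -0.001], [-0.985, 0.174, -0.0], [0.0, 0.001, -1.0]]
ft_force: [-1.3, -0.8, -2.9]
opening: 0.529
t 10.5 tcp hook mm [-70.3   0.2  45.2] F [-1.3 -0.8 -2.9] op 49.7
time_s: 11.0
position: [0.5829, 0.163, 0.103]
tcp_rot: [[-0.174, -0.985, -0.002], [-0.985, 0.174, -0.0], [0.001, 0.002, -1.0]]
ft_force: [-2.8, 0.6, -4.9]
opening: 0.529
t 11.0 tcp hook mm [-70.4   0.1  25.7] F [-2.8  0.6 -4.9] op 49.8
[267.5 257.5] [296.1 284.2]
```

View pics/in.png

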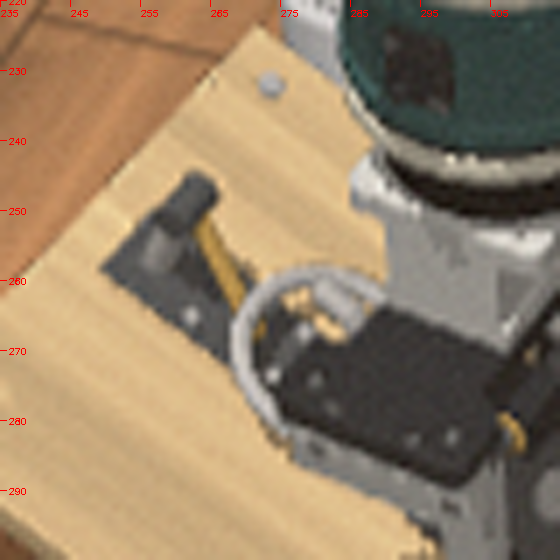

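The gate is swung in by the ring and the nose stands above the ring. Now draw down the slope.

```bash
python3 -m crank '[[0,0.003,0.0014,0],[0,0.007,0.0033,0],[0,0.011,0.0051,0],[0,0.015,0.007,0],[0,0.019,0.0089,0],[0,0.023,0.0107,0],[0,0.0265,0.0124,0],[0,0.0265,0.0124,0],[0,0.0265,0.0124,0]]' && python3 -m crank '[[0,0.0005,0.0012,0],[0,0.001,0.0028,0],[0,0.0015,0.0045,0],[0,0.0015,0.0045,0],[0,0.0015,0.0045,0]]'
python3 - <<'E'
from hk import *
hook();s=cam("side")
cv2.imwrite("pics/seat.png",crop(s,240,230,80,80,7))
E
```

```text
time_s: 11.8
position: [0.5573, 0.1677, 0.0913]
tcp_rot: [[-0.173, -0.985, -0.0], [-0.985, 0.173, -0.0], [0.0, 0.0, -1.0]]
ft_force: [0.5, -1.2, -3.7]
opening: 0.528
time_s: 12.22
position: [0.556, 0.168, 0.0868]
tcp_rot: [[-0.174, -0.985, -0.0], [-0.985, 0.174, 0.0], [-0.0, 0.0, -1.0]]
ft_force: [-0.5, -0.4, -3.9]
opening: 0.525
t 12.22 tcp hook mm [-102.2    0.2   22.6] F [-0.5 -0.4 -3.9] op 49.4
```

View pics/seat.png

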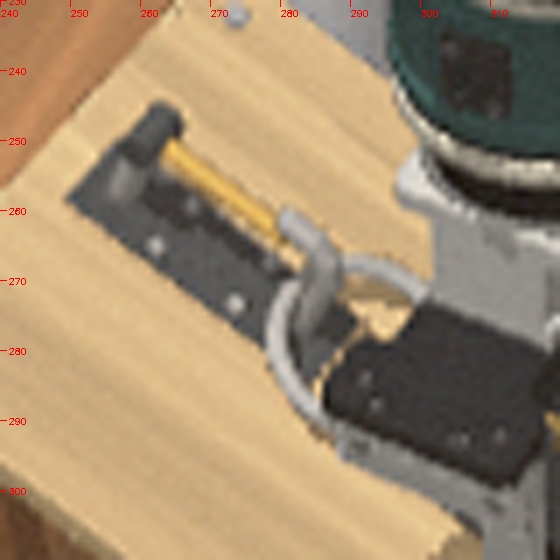

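The gate is shut behind the ring (gold bar straight from post to nose) and the ring is around the bar. Settle it onto the board and into the bend, with a softer grip.

```bash
python3 -m crank '[[0,0,0.0008,0],[0,0.0003,0.0016,0],[0,0.0005,0.0024,0],[0,0.0005,0.0024,0],[0,0.0005,0.0024,0],[0,0.0005,0.0024,0]]' 0 20 && python3 -c "
from hk import *
hook()"
```

```text
time_s: 12.77
position: [0.5562, 0.168, 0.0855]
tcp_rot: [[-0.174, -0.985, 0.002], [-0.985, 0.174, 0.0], [-0.0, -0.002, -1.0]]
ft_force: [-0.9, -2.2, 11.1]
opening: 0.529
t 12.77 tcp hook mm [-102.5    0.4   21.3] F [-0.9 -2.2 11.1] op 49.7
```

```bash
python3 -m crank '[[0,0.0008,-0.0003,0],[0,0.0016,-0.0003,0],[0,0.0024,-0.0003,0],[0,0.0024,-0.0003,0],[0,0.0024,-0.0003,0]]' && python3 -c "
from hk import *
hook()"
```

```text
time_s: 13.18
position: [0.5554, 0.1683, 0.0858]
tcp_rot: [[-0.174, -0.985, 0.005], [-0.985, 0.174, 0.001], [-0.002, -0.004, -1.0]]
ft_force: [11.8, -2.4, -0.3]
opening: 0.531
t 13.18 tcp hook mm [-103.1    0.4   21.9] F [11.8 -2.4 -0.3] op 49.9
```

Now 12 N uphill, so the ring is against the bend. Ease the pull, lay it lightly on the board, then open.

```bash
python3 -m crank '[[0,-0.001,0.0005,0],[0,-0.0016,0.001,0],[0,-0.0016,0.001,0],[0,-0.0016,0.001,0]]' 0 8 && python3 -c "
from hk import *
hook()" && python3 -m crank '[[0,0,0,0],[0,0,0,0],[0,0,0,0],[0,0,0,0],[0,0,0,0],[0,0,0,0],[0,0,0,0],[0,0,0,0],[0,0,0,0],[0,0,0,0]]' 0.068 && python3 -m crank '[[0,0,-0.005,0],[0,0,-0.015,0],[0,0,-0.03,0],[0,0.01,-0.05,0],[0,0.03,-0.08,0],[0,0.06,-0.11,0],[0,0.1,-0.14,0],[0,0.13,-0.17,0],[0,0.15,-0.18,0],[0,0.15,-0.18,0],[0,0.15,-0.18,0],[0,0.15,-0.18,0],[0,0.15,-0.18,0]]'
python3 - <<'E'
from hk import *
hook();s=cam("side");t=cam("top")
cv2.imwrite("pics/done.png",np.hstack([crop(s,240,230,80,110,5),crop(t,215,190,80,110,5)]))
E
```

```text
time_s: 13.52
position: [0.5557, 0.1683, 0.0847]
tcp_rot: [[-0.174, -0.985, 0.002], [-0.985, 0.174, 0.0], [-0.001, -0.002, -1.0]]
ft_force: [1.5, -2.7, 8.4]
opening: 0.534
t 13.52 tcp hook mm [-103.3    0.5   20.8] F [ 1.5 -2.7  8.4] op 50.2
time_s: 14.35
position: [0.5546, 0.1682, 0.0837]
tcp_rot: [[-0.174, -0.985, -0.0], [-0.985, 0.174, 0.0], [-0.0, 0.0, -1.0]]
ft_force: [0.2, -0.4, 0.0]
opening: 0.725
time_s: 15.43
position: [0.4073, 0.1939, 0.2634]
tcp_rot: [[-0.174, -0.985, -0.001], [-0.985, 0.174, -0.0], [0.0, 0.001, -1.0]]
ft_force: [-0.1, -0.4, 0.2]
opening: 0.72
t 15.43 tcp hook mm [-164.3   -0.   246.4] F [-0.1 -0.4  0.2] op 67.7
```

View pics/done.png

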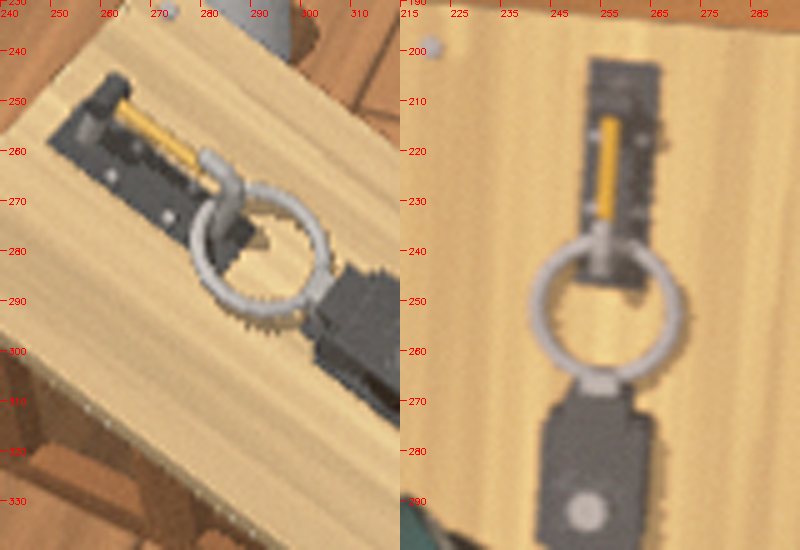

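The ring is seated round the bar with the gate shut, and the block lies flat and straight down the slope. I'll compare the other objects with the first pictures, then hand in.

Run:
```python
from hk import *
t=cam("top")["bgr"];o=cv2.imread("pics/top0.png");d=cv2.absdiff(t,o).max(2)
for n,(x,y,w,h) in dict(spanner=(365,280,45,70),can=(330,185,35,40),mug=(408,185,48,58),hammer=(112,250,48,120)).items():print(n,int((d[y:y+h,x:x+w]>50).sum()))
t2=cam("top")["bgr"];print("still",int((cv2.absdiff(t,t2).max(2)[190:330,200:320]>50).sum()))
print(bot.hand_in())
```

```text
spanner 0
can 0
mug 0
hammer 71
still 0
the job is handed in; nothing more can be done
None
```

The pulley block is clipped into the snap hook, and I handed the job in at about 15.6 s of the 38 s limit.

- **How it was done:** I gripped the body and pressed the block against a bare part of the board to give it the 25° tilt. I then pushed the ring through the gate, drew it down the slope into the bend, and laid it on the board with light contact before letting go. The measured pull when the ring met the bend was about 12 N.
- **Last pictures:** The ring sits round the hook's bar, the gate is shut behind it, and the block lies flat and straight down the slope. The part of the tail beyond the picture crops was not viewed. Two top pictures taken in a row showed no movement, and the gripper was clear of the block.
- **Other objects:** The spanner, can and mug areas showed no change from the first picture. The hammer area differed by 71 pixels. I think that is the arm's shadow, because the robot never went near the hammer, but I did not look at that patch to confirm it.

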